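# Slide the bar ingot mould from the warming plate onto the chill plate

## Task

Slide the bar ingot mould (the one with the single long channel) off the warming plate and across onto the chill plate, so that it lies flat inside the rectangle engraved there, lengthwise with it. Keep it down on the plates all the way, without lifting or tipping it, let go of it, and leave the other mould and everything else where they are.

Things in the scene. Friction and masses are not known exactly. Their poses are not given: they have to be found in the camera images.
- bar_mould: dark steel open ingot mould, a flat block 40 (its x) x 80 (its y) x 18 mm high, about 0.3 kg, with one long channel 18 x 66 mm, 8 mm deep, along its y in the top. Origin: centre of its underside, z up. It starts loose on the warming plate, beside the other mould, roughly parallel to it; which of the two is the nearer to the robot varies. Steel on steel: it slides with a few newtons.
- button_mould: the other mould: the same dark steel block, 40 (x) x 80 (y) x 18 mm, but with two round wells 26 mm across in the top instead of a channel. Origin: centre of its underside. It stays on the warming plate; 25 mm or more lies between the two moulds' sides where a finger must go.
- warming_plate: fixed plate, 190 (its x) x 150 (its y) mm, flat steel top 30 mm above the worktop, grey case with a small dial that stands 6 mm out of its front (-x). Origin: under its centre, on the worktop, z up.
- chill_plate: fixed aluminium plate with fins under it, 190 (its x) x 150 (its y) mm, flat top 30 mm above the worktop, level with the warming plate's top and parallel to it. The two stand side by side along their y, centres 152 mm apart (a 2 mm gap, no step); the chill plate may be on either side. Origin: under its centre, on the worktop, z up.
- outline (a point): centre of the rectangle engraved in the chill plate's top, in the plane of the top and in the middle of the plate; the rectangle measures 60 (x) x 100 mm (y) and its axes are the chill plate's.
- hex_box_1: white eight-sided trinket box, 43 mm across, 20 mm high, loose on the worktop left of the plates. Origin: centre of its underside. Leave it alone.
- hex_box_2: white eight-sided trinket box, 43 mm across, 20 mm high, loose on the worktop behind the chill plate. Origin: centre of its underside. Leave it alone.
- ring_box: dark red ring box, 54 x 56 x 45 mm, loose on the worktop behind the warming plate. Origin: centre of its underside. Leave it alone.
Things that resemble listed ones, but are neither listed nor needed, are in the scene too. What is shaped like the bar_mould but yellow is not meant.

How it is judged:
By the outcome, as a careful person would: the job done as asked, in the order asked, and still so for the second after the job is handed in, with the robot touching nothing.
It also fails if it takes over 32 s, if anything falls off the work surface, if the arm or the gripper's body presses on something with over 40 N, if the wrist force passes 120 N, or if a joint passes its speed limit or range.

## Robot

A 6-joint arm with a two-finger parallel gripper is mounted at the origin on a cart in front of the work surface, level with it; the furniture and walls round the work are solid. World frame = base frame: x ahead of the robot, y to its left, z up, the work surface at z = 0. Lengths are in m, angles in rad, forces in N, time in s.
With the tool pointing down it reaches from about 0.375 to 0.9 m from the base axis. Payload 3.1 kg.
Tool frame: the origin (TCP) lies on the centre line of the jaws, within the pads' length; the fingertips stand 8 mm ahead of it and the grasp point (between the pads) lies 11 mm behind it; z points along the fingers, y is the line along which they close (so a half turn about z gives the same grasp; the last joint's range is limited). The gripper opens to 87 mm and grips with 3 to 60 N. Pads are 19 mm wide; open, the fingers measure 117 mm over their backs; the gripper's body (75 mm by 190 mm) begins 51 mm behind the grasp point.
Start: joints at [-1.331, 0.527, 1.433, -0, 1.181, -0.178], TCP at [0.254, -0.571, 0.197] pointing down, gripper open.
Joint ranges: [-3.08, 3.08], [-0.75, 2.2], [0.22, 2.44], [-1.43, 4.57], [0, 2.65], [-2.85, 2.85]. Speed limits (rad/s): [2.79, 2.79, 3.14, 3.14, 3.14, 3.14].

## Interface

Orientations are given as a unit quaternion [x, y, z, w].
In Python, from rig import robot gives the robot as it stands. The module is installed in compiled form; this text tells all that it offers.
- The arm moves only by the tool send_rows, never from a script. Its argument "increments" is one flat list of numbers, 7 for each row, row after row: the turn, a rotation vector about the world's x, y, z in rad, then the shift along the world's x, y, z in cm, then the opening, from 0 (shut) to 1 (fully open). A call has 1 to 20 rows; each row shifts and turns the commanded pose from where the row before left it; what a row does not reach is not made up. A row lasts 1/12 s, in which the tool goes at most 41.7 mm and 7.16 degrees, less where a joint would pass 70% of its speed; a pose out of reach is approached as far as the arm can. A call is refused whole if a number of a shift passes 4.17 or a number of a turn 0.125, either way. A call with a gripper value outside its range is refused whole. The fingers move at their own pace and stop on an object; "newtons" is the grip in N (left out, the last holds). Time passes only in rows, so rows that do not move let the fingers close. It gives the time, the measured TCP pose, the force, the opening and the grip force at its end, in the units of the state.
- robot.get_obs(): the state, without advancing time (a new reading comes with each control period).
- robot.camera(name): name is "scene" or "top" or "wrist"; returns a dict with "image" (400x640x3 uint8, red, green, blue), "range_z" (400x640 float32, m along the optical axis (not along the pixel's ray), 0 where there is no reading), "fx", "fy", "cx", "cy" (pixels), "R" (3x3) and "t" (3): a world point X has camera coordinates R X + t. Camera axes: x right, y down, z forward; pixel columns grow to the right and rows downward; lengths in m; the calibration is good to about 2 mm. A picture is of the moment at which its call begins.
- robot.hand_in(): hands the job in; it is judged then, once.
The state is a dict: "time": time; "q": joint angles; "joint_velocities": joint speeds; "joint_torque": joint torques, N m; "position": TCP position; "tool_rot": TCP orientation; "ft_force": force on the tool from outside, world axes, zero at the start; "moment": the same for the moment, N m; "grip_width": finger opening in m; "grip_force": force on a finger pad.
Only numpy, scipy, OpenCV 4.12 (cv2) and the standard library are available. Lean on these libraries where they do the work, as an engineer would, in place of code of your own. Each camera call takes 0.05 s, during which the arm holds its last target. There are 200 camera calls.

## Working session

There is one attempt and no reset: what is moved stays moved. The work goes in short steps, Python scripts to look and compute and a tool call to move; the robot and the scene stay as the last step left them, time stands still between calls to the robot, and variables do not carry over. Pictures are saved under pics/ and viewed, at most 10 in all, crops included, and the job is handed in when it is done.

Besides the shell and the picture viewer there is one more tool, called after "Call:" by a JSON object that holds its "method" and its "body". send_rows: Moves the arm, as the interface text tells. Its arguments: {"type":"object","properties":{"increments":{"type":"array"},"newtons":{"type":"number"}},"required":["increments"]}

```bash
mkdir -p pics; cat > h.py <<'E'
import numpy as np, cv2
from rig import robot
def snap(n,f):
    c=robot.camera(n); cv2.imwrite(f'pics/{f}.png',c['image'][:,:,::-1]); np.savez(f'pics/{f}.npz',**c); return c
def px(c,u,v,z):
    "pixel -> world point on the plane height z"
    R,t=np.array(c['R']),np.array(c['t'])
    d=R.T@np.array([(u-c['cx'])/c['fx'],(v-c['cy'])/c['fy'],1]); o=-R.T@t
    return o+d*(z-o[2])/d[2]
E
python3 - <<'E'
from h import *
snap('top','top0')
o=robot.get_obs(); print(o['time'],o['position'],o['tool_rot'],o['ft_force'],o['grip_width'])
E
```

```text
0.05 [ 0.25344373 -0.57044825  0.19598407] [ 9.78255218e-01  2.07402036e-01 -4.08974306e-05 -1.05946151e-03] [-1.16798581  0.32391843 -0.94748163] 0.08711127236593932
```

View pics/top0.png

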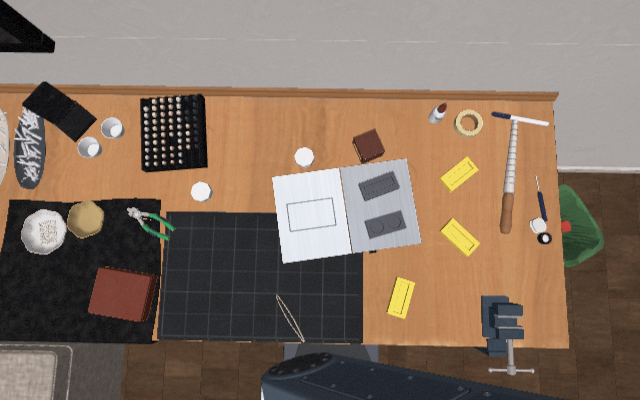

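The chill plate with its outline (about 312,214) is on the left (+y). The moulds are on the warming plate at (379,185) and (385,223). I'll enlarge this to tell them apart.

```bash
python3 - <<'E'
import cv2
i=cv2.imread('pics/top0.png')[145:275,265:430]
cv2.imwrite('pics/crop0.png',cv2.resize(i,None,fx=4.6,fy=4.6,interpolation=cv2.INTER_CUBIC))
E
```

```text
(no output)
```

View pics/crop0.png

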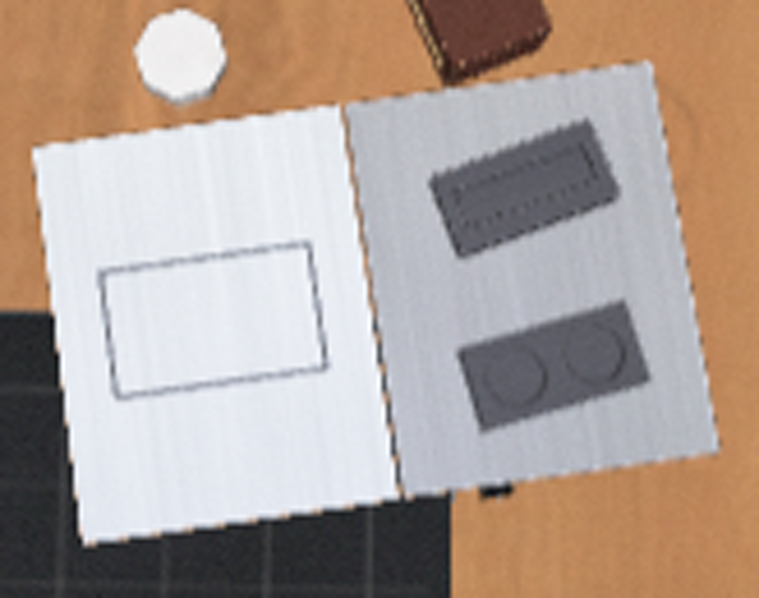

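The far mould has the channel, so it is the bar mould. The near one has two wells. Next I'll compute the poses.

```bash
cat > m.py <<'E'
from h import *
def rect(c,P,z):
    W=np.array([px(c,u,v,z)[:2] for u,v in P]); ctr=W.mean(0)
    L=(W[1]-W[0])+(W[2]-W[3]); a=np.arctan2(-L[1],-L[0]) # corners: left-far,right-far,right-near,left-near ; +y dir
    print('ctr',ctr.round(4),'yaw',np.degrees(a-np.pi/2).round(2),'size',np.linalg.norm(L)/2,np.linalg.norm(W[0]-W[3]+W[1]-W[2])/2)
E
python3 - <<'E'
from m import *
c=dict(np.load('pics/top0.npz'))
f=lambda P:[(265+(u+.5)/4.6-.5,145+(v+.5)/4.6-.5) for u,v in P]
rect(c,f([(430,180),(590,122),(619,195),(463,258)]),.048)
rect(c,f([(459,350),(626,302),(650,378),(482,432)]),.048)
rect(c,f([(100,270),(309,242),(327,370),(119,398)]),.03)
rect(c,f([(34,148),(340,105),(398,495),(85,545)]),.03)
from scipy.spatial.transform import Rotation as R
print(R.from_quat(robot.get_obs()['tool_rot']).as_matrix().round(3))
E
```

```text
ctr [ 0.5682 -0.085 ] yaw 22.08 size 0.07989988538305816 0.03847314251327855
ctr [ 0.4855 -0.0981] yaw 17.85 size 0.08133004183384084 0.03787790014007706
ctr [0.5059 0.0604] yaw 8.68 size 0.0996448357639955 0.06159744773685445
ctr [0.5057 0.0603] yaw 9.57 size 0.1481985505128116 0.18914361796215826
[[ 0.914  0.406 -0.001]
 [ 0.406 -0.914  0.002]
 [ 0.    -0.002 -1.   ]]
```

Call:
{"method": "send_rows", "body": {"increments": [0, 0, 0.09, 1.8, 2.8, 0.5, 0.6, 0, 0, 0.09, 1.8, 2.8, 0.5, 0.6, 0, 0, 0.09, 1.8, 2.8, 0.5, 0.6, 0, 0, 0.09, 1.8, 2.8, 0.5, 0.6, 0, 0, 0.09, 1.8, 2.8, 0, 0.6, 0, 0, 0.09, 1.8, 2.8, 0, 0.6, 0, 0, 0.09, 1.8, 2.8, 0, 0.6, 0, 0, 0.09, 1.8, 2.8, 0, 0.6, 0, 0, 0.09, 1.8, 2.8, 0, 0.6, 0, 0, 0.09, 1.8, 2.8, 0, 0.6, 0, 0, 0.09, 1.8, 2.8, 0, 0.6, 0, 0, 0.09, 1.8, 2.8, 0, 0.6, 0, 0, 0.09, 1.8, 2.8, 0, 0.6, 0, 0, 0.09, 1.8, 2.8, -0.5, 0.6, 0, 0, 0.09, 1.8, 2.8, -1.0, 0.6, 0, 0, 0.09, 1.8, 2.8, -1.5, 0.6, 0, 0, 0.09, 1.8, 2.8, -2, 0.6, 0, 0, 0, 0.7, 1.0, -1, 0.6, 0, 0, 0, 0, 0, 0, 0.6], "newtons": 15}}

```text
time: 1.63
position: [0.5656, -0.0821, 0.154]
tool_rot: [0.561, 0.828, -0.001, -0.003]
ft_force: [-0.8, -0.3, -0.6]
grip_width: 0.0522
grip_force: 0.0
```

```bash
python3 - <<'E'
from h import *
snap('wrist','w1')
E
```

```text
(no output)
```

View pics/w1.png

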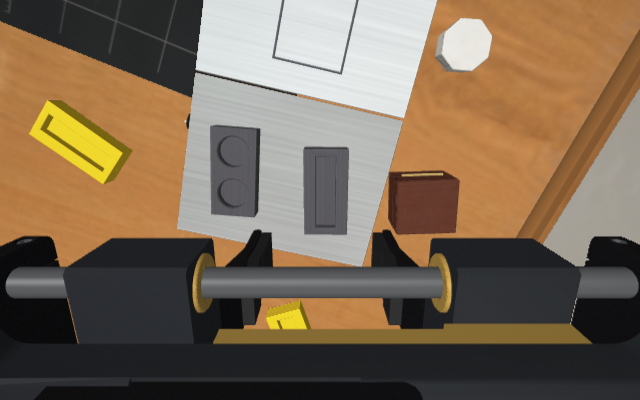

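The bar mould is the right-hand one, with corners at about (304,148), (348,147), (347,234) and (304,234). The button mould spans about (211–258, 126–215). The near end of the outline runs (273,58)–(342,73).

```bash
python3 - <<'E'
from m import *
c=dict(np.load('pics/w1.npz'))
rect(c,[(348,147),(347,234),(304,234),(304,148)],.048)
rect(c,[(260,127),(258,216),(212,214),(211,125)],.048)
a,b=px(c,342,73,.03),px(c,273,58,.03); print('outline -y end',a,b,np.linalg.norm(a-b),np.degrees(np.arctan2(*(a-b)[1::-1])))
a,b=px(c,407,118,.03),px(c,363,266,.03);print('plate far edge len?',np.linalg.norm(a-b),np.degrees(np.arctan2(*(a-b)[1::-1])))
z=c['range_z']; R,t=c['R'],c['t']
for u,v in[(310,190),(280,190)]:
    d=z[v,u]; print(u,v,(R.T@(np.array([(u-c['cx'])/c['fx']*d,(v-c['cy'])/c['fy']*d,d])-t)).round(4))
o=robot.get_obs();print(o['position'],np.degrees(2*np.arctan2(o['tool_rot'][1],o['tool_rot'][0])),o['q'])
E
```

```text
ctr [ 0.5711 -0.0846] yaw 21.59 size 0.08103794070414899 0.03944697398791061
ctr [ 0.4891 -0.0973] yaw 17.47 size 0.08099383023077548 0.04234564860040417
outline -y end [0.54592716 0.01660446 0.03      ] [0.48561601 0.00578996 0.03      ] 0.06127306394697844 10.165774102486651
plate far edge len? 0.15179837111244227 98.38960290545538
310 190 [ 0.5571 -0.0878  0.0484]
280 190 [ 0.5314 -0.1028  0.0311]
[ 0.56556779 -0.08400207  0.15528139] 111.69019731279339 [-3.42434881e-01  5.09859702e-01  1.60753018e+00 -7.67636105e-04
  1.02831529e+00 -7.20602586e-01]
```

Call:
{"method": "send_rows", "body": {"increments": [0, 0, 0, 0.45, -0.15, -2.0, 0.65, 0, 0, 0, 0, 0, -2.5, 0.65, 0, 0, 0, 0, 0, -2.5, 0.65, 0, 0, 0, 0, 0, -2, 0.65, 0, 0, 0, 0, 0, -1, 0.65, 0, 0, 0, 0, 0, -0.5, 0.65, 0, 0, 0, 0, 0, 0, 0.65, 0, 0, 0, 0, 0, 0, 0.65]}}

```text
time: 2.35
position: [0.5717, -0.0877, 0.053]
tool_rot: [0.563, 0.827, 0.0, 0.001]
ft_force: [0.9, -0.5, 0.2]
grip_width: 0.0565
grip_force: 0.0
```

```bash
python3 - <<'E'
from h import *
for _ in range(1): snap('wrist','w2')
o=robot.get_obs();print(o['position'],o['ft_force'])
E
```

```text
[ 0.57204249 -0.08755859  0.05327726] [-0.40629369 -0.25418779  0.59261923]
```

View pics/w2.png

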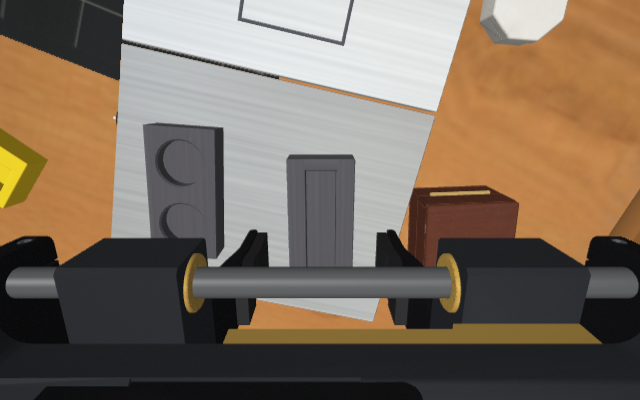

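The jaws are centred on the bar mould: the bar spans columns 288–355 and the fingers are symmetric about 322. The ring box at (410–515, 190–265) is close to the right finger, so I'll check the clearance.

```bash
python3 - <<'E'
from h import *
c=dict(np.load('pics/w1.npz')); R,t=c['R'],c['t']
v,u=np.mgrid[160:236,370:480]; d=c['range_z'][v,u]
X=np.stack([(u-c['cx'])/c['fx']*d,(v-c['cy'])/c['fy']*d,d],-1).reshape(-1,3); X=(X-t)@R
b=X[(X[:,2]>.036)&(X[:,2]<.06)&(X[:,0]>.6)]
f=b[:,:2]-[.572,-.0875]; a=np.radians(21.7)
l=f@np.array([[np.cos(a),-np.sin(a)],[np.sin(a),np.cos(a)]]) # local x,y
print(len(b),b.min(0),b.max(0)); print('local min/max',np.percentile(l,[1,99],axis=0)); i=l[:,0].argmin();print(l[i])
E
```

```text
3452 [ 0.62769552 -0.09775987  0.03604025] [ 0.69832266 -0.02907652  0.04835581]
local min/max [[ 0.06566693 -0.03682236]
 [ 0.12091358  0.01474616]]
[0.06512798 0.00714121]
```

Call:
{"method": "send_rows", "body": {"increments": [0, 0, 0, 0, 0, -0.7, 0.65, 0, 0, 0, 0, 0, -0.4, 0.65, 0, 0, 0, 0, 0, 0, 0.65, 0, 0, 0, 0, 0, 0, 0.4, 0, 0, 0, 0, 0, 0, 0.4, 0, 0, 0, 0, 0, 0, 0.4, 0, 0, 0, 0, 0, 0, 0.4, 0, 0, 0, 0, 0, 0, 0.4], "newtons": 12}}

```text
time: 3.07
position: [0.5712, -0.0867, 0.041]
tool_rot: [0.562, 0.827, 0.0, 0.0]
ft_force: [-0.2, 0.2, -1.2]
grip_width: 0.0367
grip_force: 0.0
```

```bash
python3 - <<'E'
from h import *
c=snap('wrist','w3'); s=robot.camera('scene')['image'][:,:,::-1]
cv2.imwrite('pics/w3s.png',np.vstack([cv2.resize(c['image'][100:300,150:470,::-1],None,fx=2,fy=2)[:300],cv2.resize(s,None)[:300]]))
o=robot.get_obs();print(o['position'],o['ft_force'],o['grip_width'],o['grip_force'])
E
```

```text
Traceback (most recent call last):
cv2.error: OpenCV(4.12.0) /io/opencv/modules/imgproc/src/resize.cpp:4211: error: (-215:Assertion failed) inv_scale_x > 0 in function 'resize'
```

```bash
python3 - <<'E'
from h import *
c=cv2.imread('pics/w3.png'); s=robot.camera('scene')['image'][:,:,::-1]
cv2.imwrite('pics/w3s.png',np.vstack([c[130:330],s]))
o=robot.get_obs();print(o['position'],o['ft_force'],o['grip_width'],o['grip_force'])
E
```

```text
[ 0.57115798 -0.08669395  0.04101212] [-0.36923028  0.84062398  0.89951788] 0.03503430687148965 0.0
```

View pics/w3s.png

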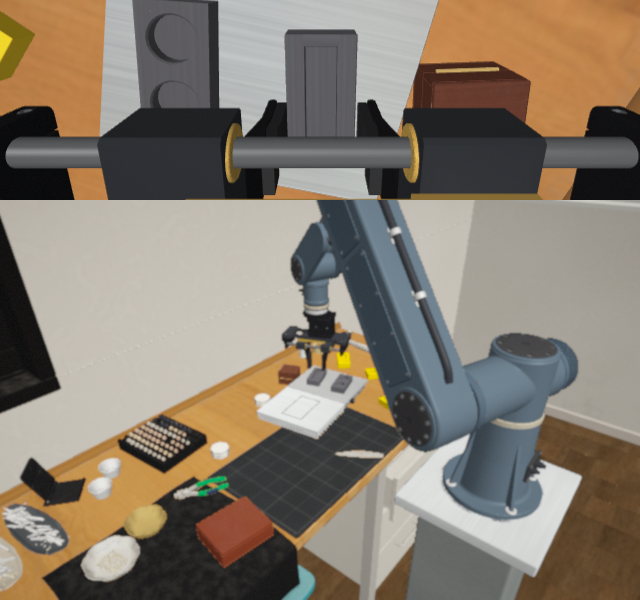

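```bash
python3 - <<'E'
from h import *
c=robot.camera('wrist'); R,t=c['R'],c['t']
def W(u,v):
    d=c['range_z'][v,u]; return ((np.array([(u-c['cx'])/c['fx']*d,(v-c['cy'])/c['fy']*d,d])-t)@R).round(4),d.round(3)
o=robot.get_obs();print(o['position'],o['grip_width'],o['grip_force'],'cam',-R.T@t, 'axis',R[2])
for p in [(272,240),(270,270),(268,310),(276,310),(370,240),(365,235),(372,310),(320,180),(290,165),(353,165),(290,255),(352,255),(320,310)]: print(p,*W(*p))
tcp=o['position'];
for dz in(-.008,.011,.03):
  q=R@(tcp+[0,0,dz])+t; print('axis px',dz,q[0]/q[2]*c['fx']+c['cx'],q[1]/q[2]*c['fy']+c['cy'],q[2])
E
```

```text
[ 0.57114938 -0.08670942  0.04098328] 0.03493023206992098 0.0 cam [ 0.54472107 -0.0175128   0.22973183] axis [ 0.0999271  -0.25247438 -0.96242987]
(272, 240) [ 0.546  -0.0851  0.0811] 0.16
(270, 270) [ 0.5476 -0.0602  0.1533] 0.085
(268, 310) [ 0.554  -0.0975  0.116 ] 0.131
(276, 310) [ 0.5568 -0.0958  0.1167] 0.13
(370, 240) [ 0.5895 -0.068   0.081 ] 0.16
(365, 235) [ 0.5886 -0.0692  0.0727] 0.169
(372, 310) [ 0.5912 -0.0822  0.1168] 0.13
(320, 180) [ 0.5598 -0.0581  0.0409] 0.194
(290, 165) [ 0.5409 -0.0544  0.0496] 0.182
(353, 165) [ 0.5728 -0.042   0.0488] 0.183
(290, 255) [ 0.5593 -0.105   0.0486] 0.198
(352, 255) [ 0.5931 -0.0913  0.0493] 0.197
(320, 310) [ 0.5935 -0.1438  0.0318] 0.227
axis px -0.008 320.1768534215223 225.4301709460814 0.20946796108715646
axis px 0.011 320.0463271080803 237.24560707854332 0.19118179347803857
axis px 0.03 319.88819077231403 251.56034351900527 0.17289562586892065
```

```bash
python3 - <<'E'
from h import *
c=robot.camera('wrist'); R,t=c['R'],c['t']
i=cv2.resize(c['image'][150:330,210:430,::-1],None,fx=3.3,fy=3.3,interpolation=cv2.INTER_CUBIC)
z=c['range_z'][150:330,210:430]; z=cv2.resize(z,None,fx=3.3,fy=3.3,interpolation=0)
tcp=robot.get_obs()['position'];a=np.radians(21.7)
for lx in(-.0325,-.0175,.0175,.0325):
  for h,col in((-.008,(0,0,255)),(.03,(0,255,0))):
    p=tcp+[lx*np.cos(a)-.0095*np.sin(a),lx*np.sin(a)+.0095*np.cos(a),h]; q=R@p+t
    u=q[0]/q[2]*c['fx']+c['cx'];v=q[1]/q[2]*c['fy']+c['cy']
    cv2.circle(i,(int((u-210)*3.3),int((v-150)*3.3)),4,col,-1)
cv2.imwrite('pics/w4.png',cv2.convertScaleAbs(i,alpha=1.8))
E
```

```text
(no output)
```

View pics/w4.png

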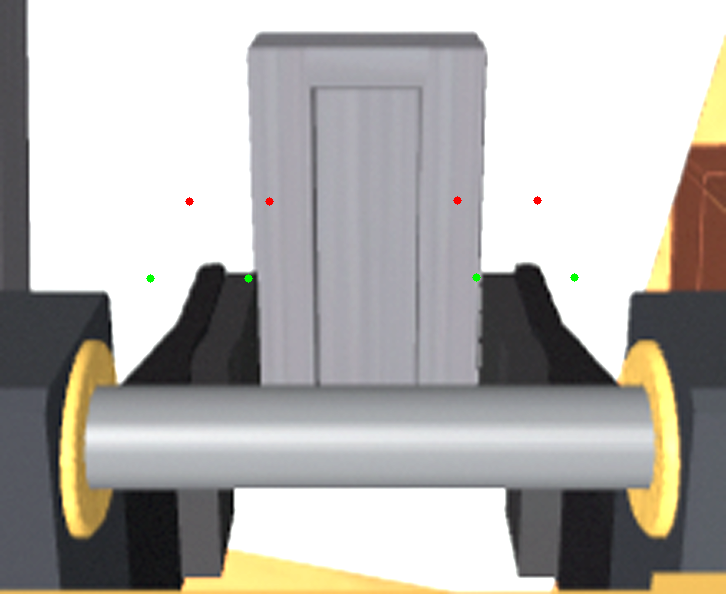

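```bash
python3 - <<'E'
from h import *
c=robot.camera('wrist'); R,t=c['R'],c['t']
v,u=np.mgrid[222:268,240:400]; d=c['range_z'][v,u]
X=np.stack([(u-c['cx'])/c['fx']*d,(v-c['cy'])/c['fy']*d,d],-1); X=(X-t)@R
o=robot.get_obs();a=np.radians(21.7);f=X[...,:2]-o['position'][:2]
lx=f@[np.cos(a),np.sin(a)];ly=f@[-np.sin(a),np.cos(a)]
for vv in(231,233,236,245,255,262):
  print(vv,[(uu,*(1000*np.array([lx[vv-222,uu-240],ly[vv-222,uu-240],X[vv-222,uu-240,2]])).astype(int)) for uu in(272,276,280,284,287,358,361,365,369)])
print(o['position'],o['q'],o['grip_width'])
s=robot.camera('scene');np.savez('pics/s5.npz',**s)
y,x=np.mgrid[0:400,0:640];d=s['range_z'];X=np.stack([(x-s['cx'])/s['fx']*d,(y-s['cy'])/s['fy']*d,d],-1);X=(X-s['t'])@s['R']
q=s['R']@o['position']+s['t'];print('scene tcp px',q[0]/q[2]*s['fx']+s['cx'],q[1]/q[2]*s['fy']+s['cy'])
cv2.imwrite('pics/s5.png',cv2.resize(s['image'][120:210,270:390,::-1],None,fx=6,fy=6,interpolation=cv2.INTER_CUBIC))
E
```

```text
231 [(272, np.int64(-24), np.int64(11), np.int64(70)), (276, np.int64(-22), np.int64(11), np.int64(70)), (280, np.int64(-25), np.int64(-4), np.int64(30)), (284, np.int64(-22), np.int64(-4), np.int64(30)), (287, np.int64(-18), np.int64(2), np.int64(49)), (358, np.int64(23), np.int64(-4), np.int64(30)), (361, np.int64(25), np.int64(-4), np.int64(31)), (365, np.int64(28), np.int64(-4), np.int64(30)), (369, np.int64(25), np.int64(10), np.int64(69))]
233 [(272, np.int64(-23), np.int64(11), np.int64(72)), (276, np.int64(-21), np.int64(10), np.int64(72)), (280, np.int64(-20), np.int64(9), np.int64(69)), (284, np.int64(-18), np.int64(9), np.int64(69)), (287, np.int64(-17), np.int64(8), np.int64(67)), (358, np.int64(19), np.int64(9), np.int64(68)), (361, np.int64(21), np.int64(9), np.int64(69)), (365, np.int64(23), np.int64(9), np.int64(68)), (369, np.int64(24), np.int64(10), np.int64(72))]
236 [(272, np.int64(-23), np.int64(11), np.int64(76)), (276, np.int64(-21), np.int64(11), np.int64(76)), (280, np.int64(-19), np.int64(9), np.int64(73)), (284, np.int64(-17), np.int64(9), np.int64(72)), (2
[... 1077 characters left out ...]
(369, np.int64(21), np.int64(9), np.int64(95))]
262 [(272, np.int64(-19), np.int64(9), np.int64(102)), (276, np.int64(-18), np.int64(9), np.int64(102)), (280, np.int64(-17), np.int64(6), np.int64(94)), (284, np.int64(-16), np.int64(1), np.int64(86)), (287, np.int64(-16), np.int64(-3), np.int64(75)), (358, np.int64(18), np.int64(0), np.int64(83)), (361, np.int64(18), np.int64(4), np.int64(92)), (365, np.int64(19), np.int64(9), np.int64(101)), (369, np.int64(20), np.int64(9), np.int64(101))]
[ 0.57114074 -0.08672663  0.04098187] [-3.44028805e-01  6.83537465e-01  1.67471655e+00 -3.82767638e-05
  7.83265942e-01 -7.21017518e-01] 0.03481471970911033
scene tcp px 316.3760327406972 174.4661704887139
```

View pics/s5.png

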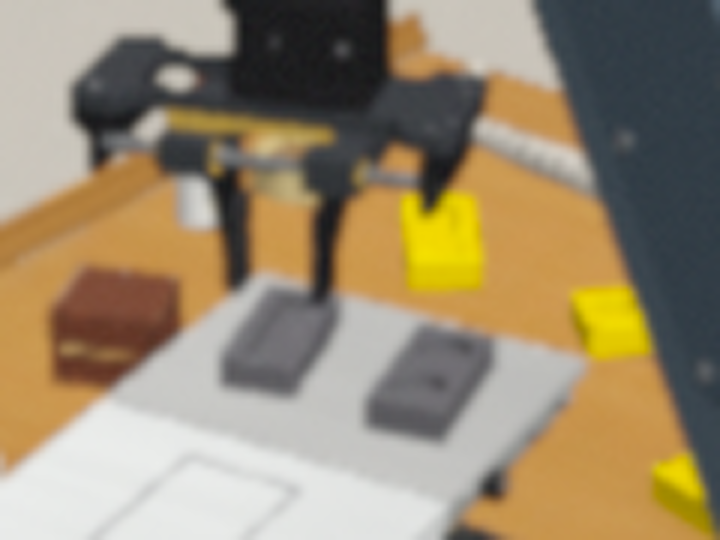

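The fingers are actually above the mould. The tips measure at z ≈ 0.069 in depth, 28 mm above the reported TCP, when they should be 8 mm below it. That explains the empty close at 35 mm. I'll go by the measured tip height: open, then go down 3 cm and measure again.

Call:
{"method": "send_rows", "body": {"increments": [0, 0, 0, 0, 0, 0, 0.65, 0, 0, 0, 0, 0, 0, 0.65, 0, 0, 0, 0, 0, 0, 0.65, 0, 0, 0, 0, 0, 0, 0.65, 0, 0, 0, 0, 0, 0, 0.65, 0, 0, 0, 0, 0, -0.8, 0.65, 0, 0, 0, 0, 0, -0.8, 0.65, 0, 0, 0, 0, 0, -0.8, 0.65, 0, 0, 0, 0, 0, -0.6, 0.65, 0, 0, 0, 0, 0, 0, 0.65, 0, 0, 0, 0, 0, 0, 0.65]}}

```text
time: 4.33
position: [0.5705, -0.0865, 0.01]
tool_rot: [0.562, 0.827, -0.0, -0.001]
ft_force: [-0.0, -0.3, -0.2]
grip_width: 0.0565
grip_force: 0.0
```

```bash
cat > tip.py <<'E'
from h import *
c=robot.camera('wrist'); R,t=c['R'],c['t']
v,u=np.mgrid[180:268,220:420]; d=c['range_z'][v,u]
X=np.stack([(u-c['cx'])/c['fx']*d,(v-c['cy'])/c['fy']*d,d],-1); X=(X-t)@R
o=robot.get_obs();T=o['tool_rot'];a=2*np.arctan2(T[1],T[0])-np.pi/2;f=X[...,:2]-o['position'][:2]
lx=f@[np.cos(a),np.sin(a)];ly=f@[-np.sin(a),np.cos(a)];z=X[...,2]
print(o['position'],np.degrees(a),o['grip_width'],o['grip_force'],o['ft_force'])
for s in(-1,1):
  g=o['grip_width']/2
  m=(abs(ly-.0095)<.003)&(s*lx>g-.004)&(s*lx<g+.01)&(z>.034)
  print('tip z',s,np.sort(z[m])[:200:20].round(4))
m=(abs(z-.0485)<.002)&(abs(lx)<.026)&(abs(ly)<.06)
print('mould lx at rows',[ (vv+180,lx[vv][m[vv]].min().round(4),lx[vv][m[vv]].max().round(4)) for vv in range(0,88,10) if m[vv].any()],'ly max',ly[m].max())
E
python3 tip.py
```

```text
[ 0.57093256 -0.08663806  0.01050761] 21.59980026423392 0.05660837500894897 0.0 [ 0.00274823 -0.85525102  0.19536323]
tip z -1 [0.0365 0.0377 0.0394 0.0404 0.0418 0.0428 0.044  0.0453 0.046  0.0471]
tip z 1 [0.0361 0.038  0.0394 0.0405 0.0416 0.0426 0.0437 0.045  0.046  0.0472]
mould lx at rows [(180, np.float64(-0.0192), np.float64(0.0205)), (190, np.float64(-0.0191), np.float64(0.02)), (200, np.float64(-0.0192), np.float64(0.0203)), (210, np.float64(-0.0188), np.float64(0.02)), (220, np.float64(-0.019), np.float64(0.02)), (230, np.float64(-0.0193), np.float64(0.0203)), (240, np.float64(-0.019), np.float64(0.02)), (250, np.float64(-0.019), np.float64(0.0202)), (260, np.float64(-0.0192), np.float64(0.0204))] ly max 0.040248478083678534
```

The jaws are centred and the tips are at about 0.037 m. I'll go down a little more and close.

Call:
{"method": "send_rows", "body": {"increments": [0, 0, 0, 0, 0, -0.3, 0.65, 0, 0, 0, 0, 0, 0, 0.3, 0, 0, 0, 0, 0, 0, 0.3, 0, 0, 0, 0, 0, 0, 0.3, 0, 0, 0, 0, 0, 0, 0.3, 0, 0, 0, 0, 0, 0, 0.3, 0, 0, 0, 0, 0, 0, 0.3, 0, 0, 0, 0, 0, 0, 0.3], "newtons": 15}}

```text
time: 5.05
position: [0.5711, -0.0868, 0.0082]
tool_rot: [0.562, 0.827, -0.0, 0.0]
ft_force: [-1.2, -0.2, 0.8]
grip_width: 0.0399
grip_force: 15.0
```

Now gripped at 40 mm and 15 N. I'll slide it to the outline and turn it -12.3° on the way.

Call:
{"method": "send_rows", "body": {"increments": [0, 0, 0, -0.2, 0.4, 0, 0.3, 0, 0, 0, -0.3, 0.7, 0, 0.3, 0, 0, 0, -0.4, 0.9, 0, 0.3, 0, 0, 0, -0.4, 0.9, 0, 0.3, 0, 0, 0, -0.4, 0.9, 0, 0.3, 0, 0, 0, -0.4, 0.9, 0, 0.3, 0, 0, 0, -0.4, 0.9, 0, 0.3, 0, 0, 0, -0.4, 0.9, 0, 0.3, 0, 0, -0.02, -0.4, 0.9, 0, 0.3, 0, 0, -0.02, -0.4, 0.9, 0, 0.3, 0, 0, -0.02, -0.4, 0.9, 0, 0.3, 0, 0, -0.02, -0.4, 0.9, 0, 0.3, 0, 0, -0.025, -0.4, 0.9, 0, 0.3, 0, 0, -0.025, -0.4, 0.9, 0, 0.3, 0, 0, -0.025, -0.4, 0.9, 0, 0.3, 0, 0, -0.02, -0.4, 0.9, 0, 0.3, 0, 0, -0.02, -0.2, 0.7, 0, 0.3, 0, 0, -0.02, -0.1, 0.3, 0, 0.3, 0, 0, 0, 0, 0, 0, 0.3, 0, 0, 0, 0, 0, 0, 0.3]}}

```text
time: 6.72
position: [0.5059, 0.0619, 0.0081]
tool_rot: [0.648, 0.762, 0.0, -0.001]
ft_force: [-1.1, 4.8, 5.8]
grip_width: 0.0398
grip_force: 15.0
```

```bash
python3 tip.py; python3 - <<'E'
from h import *
snap('wrist','w6'); snap('top','t6')
E
```

```text
[0.50595354 0.06191252 0.00814996] 9.267068984840964 0.039980140689323616 15.003229603171349 [-0.42326072  5.72833213  5.38558001]
tip z -1 [0.0342 0.0367 0.0385 0.0402 0.0417 0.0431 0.0444 0.0456 0.0472 0.0481]
tip z 1 [0.0341 0.0364 0.0381 0.0395 0.0412 0.0429 0.0442 0.0455 0.0469 0.0478]
mould lx at rows [(180, np.float64(-0.0186), np.float64(0.0207)), (190, np.float64(-0.0191), np.float64(0.0207)), (200, np.float64(-0.0185), np.float64(0.0204)), (210, np.float64(-0.0187), np.float64(0.0206)), (220, np.float64(-0.019), np.float64(0.0207)), (230, np.float64(-0.0186), np.float64(0.0205)), (240, np.float64(-0.0259), np.float64(0.0258)), (250, np.float64(-0.019), np.float64(0.0209)), (260, np.float64(-0.0191), np.float64(0.0209))] ly max 0.040646628138235684
```

View pics/w6.png

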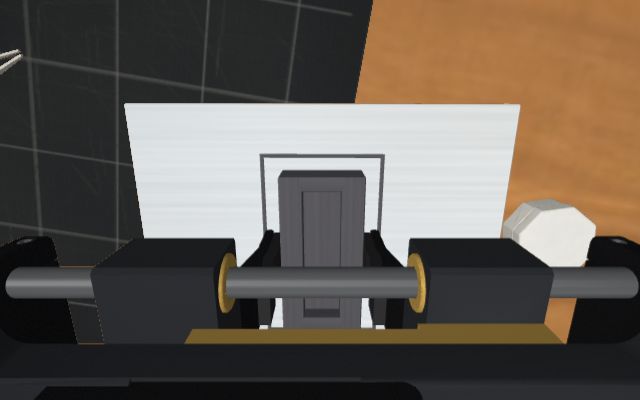

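```bash
python3 - <<'E'
from h import *
c=dict(np.load('pics/w6.npz')); a=np.radians(9.27); p=np.array([.5060,.0619])
for n,u,v,z in[('outl L',261.5,155.5,.03),('outl R',383.5,155.5,.03),('outl side L',265,225,.03),('outl side R',380,225,.03),('bar L',279,179,.048),('bar R',365,179,.048)]:
    f=px(c,u,v,z)[:2]-p; print(n,(1000*np.array([f@[np.cos(a),np.sin(a)],f@[-np.sin(a),np.cos(a)]])).round(1))
E
```

```text
outl L [-29.1  48.5]
outl R [31.8 48.5]
outl side L [-29.   11.7]
outl side R [31.7 11.6]
bar L [-18.4  40.5]
bar R [20.6 40.5]
```

The mould is within about 2 mm of centre and parallel to the outline. Releasing and backing off.

Call:
{"method": "send_rows", "body": {"increments": [0, 0, 0, 0, 0, 0, 0.6, 0, 0, 0, 0, 0, 0, 0.6, 0, 0, 0, 0, 0, 0, 0.6, 0, 0, 0, 0, 0, 0, 0.6, 0, 0, 0, 0, 0, 0, 0.6, 0, 0, 0, 0, 0, 0, 0.6, 0, 0, 0, 0, 0, 1, 0.6, 0, 0, 0, 0, 0, 2, 0.6, 0, 0, 0, 0, 0, 3, 0.6, 0, 0, 0, 0, 0, 3, 0.6, 0, 0, 0, 0, 0, 3, 0.6, 0, 0, 0, 0, 0, 3, 0.6, 0, 0, 0, 0, -3, 3, 0.6, 0, 0, 0, 0, -3, 1, 0.6, 0, 0, 0, 0, -3, 0, 0.6, 0, 0, 0, 0, -3, 0, 0.6, 0, 0, 0, 0, 0, 0, 0.6, 0, 0, 0, 0, 0, 0, 0.6]}}

```text
time: 8.37
position: [0.507, -0.0605, 0.1981]
tool_rot: [0.649, 0.761, 0.0, 0.0]
ft_force: [-0.3, 0.3, -0.0]
grip_width: 0.0521
grip_force: 0.0
```

```bash
python3 - <<'E'
from h import *
snap('wrist','w7')
E
```

```text
(no output)
```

View pics/w7.png

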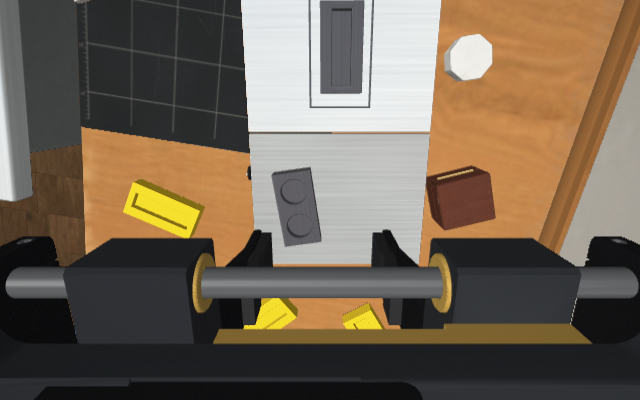

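The bar mould at (341,46) lies inside the outline and parallel to it. The button mould at (297,207) and the ring box have not moved, and the gripper is clear.

```bash
python3 -c "
from rig import robot
print(robot.hand_in())"
```

```text
the job is handed in; nothing more can be done
None
```

The bar mould lies flat inside the engraved rectangle, parallel to it and about 2 mm off centre; it was slid there on the plates, released and handed in. The first close missed above the mould because the fingertips sat about 36 mm higher than the stated TCP geometry, so I set the grip height from camera depth.

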